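# Jack up the machine base and hold it

## Task

Set the small lever jack flat on the worktop under the front of the machine base, with its round saddle centred beneath the lift pad of the round-ended lift tab (the one with the washer and hex bolt on top), and let go of it. Then pump the handle: press it fully down once so that the bed rises, let it come all the way up again, and press it fully down a second time. Finish while holding the handle down, with the jack alone carrying the raised bed, and leave the other things on the worktop where they are.

Things in the scene. Friction and masses are not known exactly. Their poses are not given: they have to be found in the camera images.
- jack: loose lever jack, 0.65 kg: dark base plate 150 x 60 x 8 mm with a grey upright pump block (36 mm along x, 30 mm wide in y, top 60 mm up) to grip it by. Origin on the underside below the pump block's middle; +x points to the saddle (axis at x = +44 mm), the handle is on the -x side; plate from x = -85 to +65 mm. Goes under the bed with its +x along the rig's +x. Starts at the right
- saddle_top (a point): centre of the top of the jack's steel saddle, a disc of 26 mm diameter; 50 mm above the jack's underside with the handle up; rises 40 mm per rad of handle (21 mm in all)
- handle_pad (a point): centre of the top of the flat rubber pad (26 mm along the handle, 34 mm wide) at the end of the jack's handle, 78 to 82 mm on the -x side of the jack's origin. 74 mm above the jack's underside with the handle up, about 46 mm fully down; it moves almost straight down. Takes about 10 N of push
- handle (a joint): angle of the jack's pump handle: 0 = up (slopes up 0.26 rad; a spring returns it), 0.52 rad = fully down at its stop. Pivot 26 mm on the -x side of the jack's origin, 54 mm above its underside; the pad's top centre is 55 mm along the handle and 6 mm above its axis. No latch: the bed sinks when the handle is let up
- rig: machine base fixed at the left: aluminium bed 170 mm wide (y), 140 deep (x), top 73 mm up, with rail, carriage and motor (133 mm up, at the back), hinged at the back, lying on rests at x = -30, y = +-70 mm; space under it 65 mm high. Origin on the worktop below the bed's middle; +x from front edge (x = -70) to back. Plain square lugs at front, y = +-70 mm; the round-ended lift tab is between them
- lift_point (a point): centre of the underside of the lift pad, a 28 mm disc below the steel lift tab (32 mm wide; its round end reaches 16 mm farther forward; washer and hex bolt above this point, top 25 mm higher). 56 mm above the worktop with the bed down (6 mm above the lowered saddle), about 70 mm with the handle fully down; 16 mm in front of the bed's front edge. The tab is clamped fast
- wood_brush: narrow wooden brush, 13 x 150 x 16 mm, lying at the front of the worktop; leave it alone
- gear: dark red printed gear, 52 mm diameter, 10 mm high, at the front of the worktop; leave it alone
- bracket: small grey printed angle bracket, 22 x 42 x 36 mm, left of the machine base; leave it alone
- reader: black card reader stick, 18 x 53 x 10 mm, at the front right; leave it alone
- tweezer: steel tweezers, 14 x 126 x 9 mm, left of the machine base; leave them alone
- driver: hex driver with blue handle, 19 x 146 x 19 mm, lying behind where the jack starts; leave it alone

How it is judged (in metres and radians):
On the way, in this order (a step that is already met when the one before it is completed fails the run):
1. the jack stands flat on the worktop, let go, handle up, its saddle centred under the lift pad within 10 mm (horizontal distance between saddle_top and lift_point below 0.01 m and height (world z) of jack below 0.004 m and angle between jack's own z axis and vertical below 0.05 rad and value of joint handle below 0.08 rad and height (world z) of lift_point below 0.058 m and contact force between each of the arm, the fingers and jack below 0.3 N), for 0.2 s.
2. first stroke: handle pressed fully down, bed raised (value of joint handle above 0.42 rad and height (world z) of lift_point above 0.0645 m), for 0.1 s.
3. handle let all the way up again, bed back on its rests (value of joint handle below 0.08 rad and height (world z) of lift_point below 0.058 m), for 0.1 s.
At the end, for the whole second after the job is handed in: Fingers press the handle (over 2 N) beyond 0.42 of its 0.52 rad; the lift point is over 64.5 mm above the worktop (56 at rest); the bed rests on the jack (over 2 N), untouched by the robot; the saddle is within 14 mm of the lift point horizontally; the jack is flat and still (all of step 2 and contact force between the fingers and jack above 2 N and contact force between jack and rig above 2 N and contact force between each of the arm, the fingers and rig below 0.3 N and horizontal distance between saddle_top and lift_point below 0.014 m and height (world z) of jack below 0.005 m and angle between jack's own z axis and vertical below 0.06 rad and linear speed of jack below 0.02 m/s); the arm keeps its last pose, push and grip.
It fails at once if a bystander is pushed more than 3 cm (distance of any of wood_brush, gear, bracket, reader, tweezer, driver from where it was at the start of the episode above 0.03 m).
It also fails if it takes over 54 s, if anything falls off the work surface, if the arm or the gripper's body presses on something with over 40 N, if the wrist force passes 120 N, or if a joint passes its speed limit or range.

## Robot

A 6-joint arm with a two-finger parallel gripper is mounted at the origin on a cart in front of the work surface, level with it; the furniture and walls round the work are solid. World frame = base frame: x ahead of the robot, y to its left, z up, the work surface at z = 0. Lengths are in mm, angles in rad, forces in N, time in s.
With the tool pointing down it reaches from about 275 to 1000 mm from the base axis. Payload 8.4 kg.
Tool frame: the origin (TCP) lies between the finger pads; the fingertips stand 8 mm ahead of it and the grasp point (between the pads) lies 11 mm behind it (tcp_to_tips is the distance from the TCP to the fingertips, in mm); z points along the fingers, y is the line along which they close (so a half turn about z gives the same grasp; the last joint's range is limited). The gripper opens to 85 mm and grips with 20 to 120 N. Pads are 22 mm wide; open, the fingers measure 114 mm over their backs; the gripper's body (76 mm by 85 mm) begins 54 mm behind the grasp point. The pads swing forward as they close: fully open they stand 13 mm farther back than shut.
Start: joints at [1.118, 0.353, 1.633, -0, 1.155, -0.002], TCP at [272.302, 562.565, 204.081] pointing down, gripper open.
Joint ranges: [-2.63, 2.63], [-0.92, 2.1], [0.06, 2.66], [-1.3, 4.44], [0, 2.69], [-3.02, 3.02]. Speed limits (rad/s): [2.22, 2.22, 2.79, 3.14, 3.14, 3.14].

## Interface

Orientations are given as [roll, pitch, yaw] about the fixed x, y, z axes, in that order (R = Rz(yaw) Ry(pitch) Rx(roll)).
In Python, from rig import * gives the robot as it stands.
- The arm moves only by the tool step_arm, never from a script. Its argument "motion" is a list of rows, each an object with "claw": the finger opening in mm, from 0 to 85.4; "delta_pos": the shift along the tool's x, y, z in mm, a list of three; "turn": the turn about the tool's z in rad. In form: [{"claw": claw, "delta_pos": [dx, dy, dz], "turn": turn}, ...]. A call has 1 to 8 rows; each row shifts and turns the commanded pose from where the row before left it, along the tool's axes as they then stand; what a row does not reach is not made up. A row lasts 1/12 s, in which the tool goes at most 41.7 mm and 7.16 degrees, less where a joint would pass 70% of its speed; a pose out of reach is approached as far as the arm can. A call is refused whole if a number of a shift passes 41.7 or a number of a turn 0.125, either way. A call with a gripper value outside its range is refused whole. The fingers move at their own pace and stop on an object; "force" is the grip in N (left out, the last holds). Time passes only in rows, so rows that do not move let the fingers close. It gives the time, the measured TCP pose, the force, the opening and the grip force at its end, in the units of the state.
- sense(): the state, without advancing time (a new reading comes with each control period).
- grab_frame(name): name is "scene" or "top" or "wrist"; returns a dict with "img" (420x560x3 uint8, red, green, blue), "vertical_fov" (degrees; the focal length in pixels is half the picture's height over the tangent of half this angle, whatever the lens; pixels are square), "cx", "cy" (the principal point, pixels), "D" ([k1, k2, p1, p2, k3] as OpenCV has them; the pictures are not rectified), "R" (3x3) and "t" (3): a world point X has camera coordinates R X + t. Camera axes: x right, y down, z forward; pixel columns grow to the right and rows downward; lengths in mm; the calibration is good to about 2 mm. A picture is of the moment at which its call begins. There is no depth.
- sign_off(): hands the job in; it is judged then, once.
The state is a dict: "clock": time; "qpos": joint angles; "qvel": joint speeds; "joint_efforts": joint torques, N m; "eef_pos": TCP position; "tcp_rot": TCP orientation; "contact_force": force on the tool from outside, world axes, zero at the start; "wrist_torque": the same for the moment, N m; "opening": opening from 0.0 (shut) to 1.0 (fully open); "grasp_force": force on a finger pad.
Only numpy, scipy, OpenCV 4.12 (cv2) and the standard library are available. Lean on these libraries where they do the work, as an engineer would, in place of code of your own. Each camera call takes 0.05 s, during which the arm holds its last target. There are 200 camera calls.

## Working session

There is one attempt and no reset: what is moved stays moved. The work goes in short steps, Python scripts to look and compute and a tool call to move; the robot and the scene stay as the last step left them, time stands still between calls to the robot, and variables do not carry over. Pictures are saved under pics/ and viewed, at most 10 in all, crops included, and the job is handed in when it is done.

Besides the shell and the picture viewer there is one more tool, called after ">>>" by a JSON object that holds its "op" and its "data", one argument or row to a line. step_arm: Moves the arm, as the interface text tells. Its arguments: {"type":"object","properties":{"motion":{"type":"array","items":{"type":"object","properties":{"claw":{"type":"number"},"delta_pos":{"type":"array","items":{"type":"number"}},"turn":{"type":"number"}}}},"force":{"type":"number"}},"required":["motion"]}

```bash
mkdir -p pics
cat > h.py <<'E'
from rig import *
import numpy as np, cv2, pickle
def K(f):
    h=f["img"].shape[0]; F=h/2/np.tan(np.radians(f["vertical_fov"])/2)
    return np.array([[F,0,f["cx"]],[0,F,f["cy"]],[0,0,1.]])
def snap(n,name):
    f=grab_frame(n); pickle.dump(f,open(f"{name}.pkl","wb")); return f
def load(name): return pickle.load(open(f"{name}.pkl","rb"))
def save(img,name,crop=None,s=1):
    if crop: img=img[crop[1]:crop[3],crop[0]:crop[2]]
    cv2.imwrite(f"pics/{name}.png",cv2.resize(img,None,fx=s,fy=s,interpolation=cv2.INTER_CUBIC)[:,:,::-1])
def onz(f,uv,z):
    p=cv2.undistortPoints(np.array([[uv]],float),K(f),np.array(f["D"],float))[0,0]
    R=np.array(f["R"]);t=np.array(f["t"]);c=-R.T@t;d=R.T@np.array([p[0],p[1],1])
    return c+d*(z-c[2])/d[2]
def proj(f,X):
    return cv2.projectPoints(np.array(X,float).reshape(-1,1,3),cv2.Rodrigues(np.array(f["R"]))[0],np.array(f["t"],float),K(f),np.array(f["D"],float))[0][:,0]
E
python3 - <<'E'
from h import *
a=snap("top","t0");b=snap("scene","s0")
save(a["img"],"t0",None,1.42);save(b["img"],"s0",None,1.42)
for f in(a,b): print(-np.array(f["R"]).T@f["t"])
print(sense())
E
```

```text
[ 390.71425539  119.66341514 1447.31922708]
[-641.93220635 -621.08565815  766.85843182]
{'clock': 0.1, 'qpos': array([ 1.11759733e+00,  3.53589453e-01,  1.63400120e+00,  1.71542849e-05,
        1.15522949e+00, -2.41114284e-03]), 'qvel': array([-0.0015599 , -0.0009575 , -0.00238833,  0.00113971, -0.00090994,
        0.00099516]), 'joint_efforts': array([-1.21639587e-03, -6.06372714e+01, -3.42812490e+01, -2.10828834e-04,
        4.13556292e-03,  7.86153282e-05]), 'eef_pos': array([272.10661073, 562.1719873 , 203.45524771]), 'tcp_rot': array([-3.14036521e+00, -1.86453244e-05,  2.69079785e+00]), 'contact_force': array([-0.68240505, -0.10517956,  0.68451688]), 'wrist_torque': array([ 0.04536374, -0.01810843, -0.00513825]), 'grasp_force': 0.0, 'opening': 0.999051400932442}
```

View pics/t0.png

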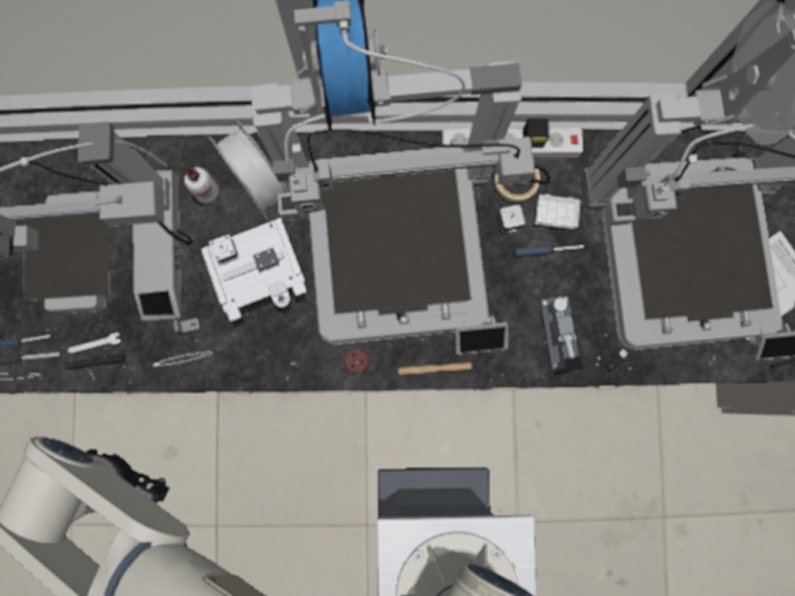

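View pics/s0.png

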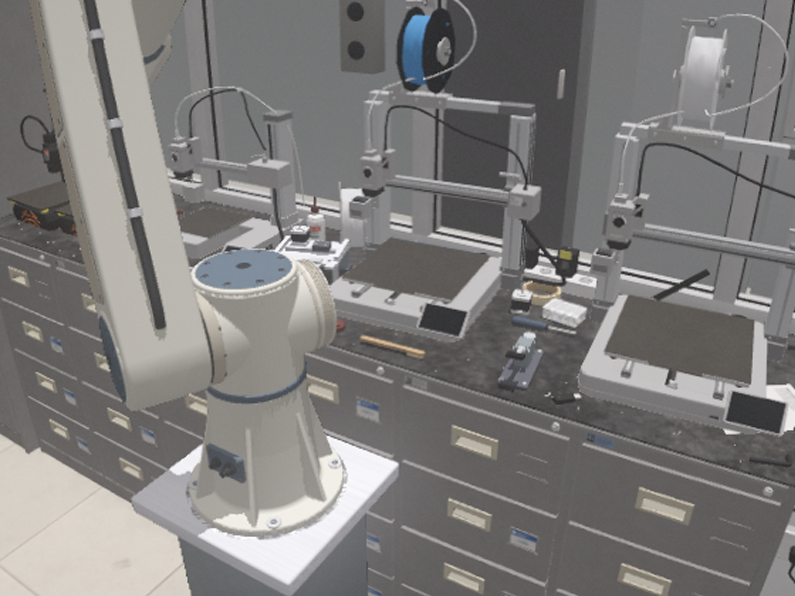

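The top view shows the jack at about (562,333), with its saddle at (561,303). The rig is at (253,270) with the lift tab at (281,297), and printers stand between them. Next I'll enlarge both areas.

Run:
```python
from h import *
f=load("t0");i=f["img"]
a=cv2.resize(i[200:270,365:425],None,fx=6,fy=6,interpolation=cv2.INTER_CUBIC)
b=cv2.resize(i[150:230,138:218],None,fx=5.25,fy=5.25,interpolation=cv2.INTER_CUBIC)
save(np.hstack([a,b]),"c0")
```

```text
(no output)
```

View pics/c0.png

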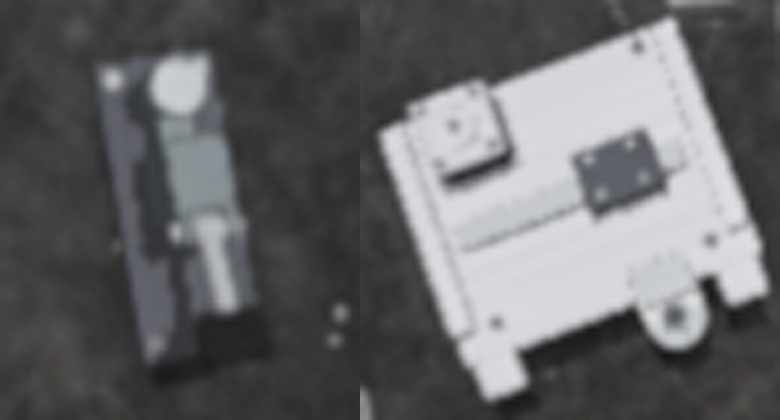

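Run:
```python
from h import *
f=load("t0")
J=lambda u,v,z:onz(f,(365+u/6-.4,200+v/6-.4),z)
B=lambda u,v,z:onz(f,(138+(u-360)/5.25-.4,150+v/5.25-.4),z)
yaw=lambda d:np.degrees(np.arctan2(d[1],d[0]))
s=J(179,86,50);o=J(203,173,60);p=J(232,340,74)
print("sad",s,"blk",o,"pad",p,np.linalg.norm((s-o)[:2]),np.linalg.norm((s-p)[:2]),yaw(s-o),yaw(s-p))
a=J(98,65,8);b=J(150,360,8);print("plate edge",a,b,np.linalg.norm(a-b),yaw(a-b))
bl=B(380,130,73);br=B(672,20,73);fr=B(752,225,73);fl=B(462,338,73);lp=B(676,316,81)
print("bolt",lp);print(bl,br,fl,fr,np.linalg.norm(bl-br),np.linalg.norm(br-fr),yaw(bl-br)-90,yaw(br-fr),yaw(bl-fl),yaw(fl-fr)-90)
```

```text
sad [ 578.63533458 -222.23590214   50.        ] blk [ 535.31437706 -229.35976604   60.        ] pad [ 455.03924428 -235.91412257   74.        ] 43.90278804418083 124.35066245482446 9.33836034652619 6.31515218904013
plate edge [ 595.38810065 -192.3890205     8.        ] [ 449.15036321 -211.85499379    8.        ] 147.5276244200127 7.5821736539963425
bolt [594.26830554 339.83396195  81.        ]
[700.88950505 505.56167396  73.        ] [759.89229725 345.12623573  73.        ] [585.11839228 457.41759038  73.        ] [644.70832352 300.24051898  73.        ] 170.94109900058336 123.62069151870087 20.19183536263668 21.290224433378004 22.580264822191815 20.7630258210757
```

>>> {"op": "step_arm", "data": {
  "motion": [
    {"claw": 85,"delta_pos": [0,0,0],"turn": -0.118},
    {"claw": 85,"delta_pos": [0,0,0],"turn": -0.118},
    {"claw": 85,"delta_pos": [0,0,0],"turn": -0.118},
    {"claw": 85,"delta_pos": [0,0,0],"turn": -0.118},
    {"claw": 85,"delta_pos": [0,0,0],"turn": -0.118},
    {"claw": 85,"delta_pos": [-7,-39,2.5],"turn": 0},
    {"claw": 85,"delta_pos": [-7,-39,2.5],"turn": 0},
    {"claw": 85,"delta_pos": [-7,-39,2.5],"turn": 0}
  ]
}}

```text
clock: 0.77
eef_pos: [309.1, 448.2, 195.8]
tcp_rot: [-3.141, -0.001, -3.001]
contact_force: [1.5, 0.5, 1.1]
opening: 0.999
grasp_force: 0.0
```

>>> {"op": "step_arm", "data": {
  "motion": [
    {"claw": 85,"delta_pos": [-7,-39,2.5],"turn": 0},
    {"claw": 85,"delta_pos": [-7,-39,2.5],"turn": 0},
    {"claw": 85,"delta_pos": [-7,-39,2.5],"turn": 0},
    {"claw": 85,"delta_pos": [-7,-39,2.5],"turn": 0},
    {"claw": 85,"delta_pos": [-7,-39,2.5],"turn": 0},
    {"claw": 85,"delta_pos": [-7,-39,2.5],"turn": 0},
    {"claw": 85,"delta_pos": [-7,-39,2.5],"turn": 0},
    {"claw": 85,"delta_pos": [-7,-39,2.5],"turn": 0}
  ]
}}

```text
clock: 1.43
eef_pos: [408.1, 146.5, 176.5]
tcp_rot: [-3.142, 0.0, -3.002]
contact_force: [1.1, 0.7, -0.6]
opening: 0.998
grasp_force: 0.0
```

>>> {"op": "step_arm", "data": {
  "motion": [
    {"claw": 85,"delta_pos": [-7,-39,2.5],"turn": 0},
    {"claw": 85,"delta_pos": [-7,-39,2.5],"turn": 0},
    {"claw": 85,"delta_pos": [-7,-39,2.5],"turn": 0},
    {"claw": 85,"delta_pos": [-7,-39,2.5],"turn": 0},
    {"claw": 85,"delta_pos": [-7,-39,2.5],"turn": 0},
    {"claw": 85,"delta_pos": [-7,-39,2.5],"turn": 0},
    {"claw": 85,"delta_pos": [-7,-39,2.5],"turn": 0},
    {"claw": 85,"delta_pos": [-7,-39,2.5],"turn": 0}
  ]
}}

```text
clock: 2.1
eef_pos: [506.8, -154.9, 156.3]
tcp_rot: [3.141, -0.0, -3.003]
contact_force: [1.4, -0.8, -0.9]
opening: 0.995
grasp_force: 0.0
```

>>> {"op": "step_arm", "data": {
  "motion": [
    {"claw": 85,"delta_pos": [-9,-38,0],"turn": 0},
    {"claw": 85,"delta_pos": [-8,-38,0],"turn": 0},
    {"claw": 85,"delta_pos": [0,0,0],"turn": 0},
    {"claw": 85,"delta_pos": [0,0,0],"turn": 0}
  ]
}}

```text
clock: 2.43
eef_pos: [534.2, -227.5, 155.9]
tcp_rot: [3.141, -0.001, -3.005]
contact_force: [-0.2, 0.1, 0.4]
opening: 0.998
grasp_force: 0.0
```

Run:
```python
from h import *
a=snap("wrist","w1");save(a["img"],"w1",None,1.42)
s=sense();print(s["eef_pos"],s["tcp_rot"])
```

```text
[ 533.61326051 -226.0687812   155.87003161] [ 3.14062076e+00 -1.24862755e-03 -3.00396927e+00]
```

View pics/w1.png

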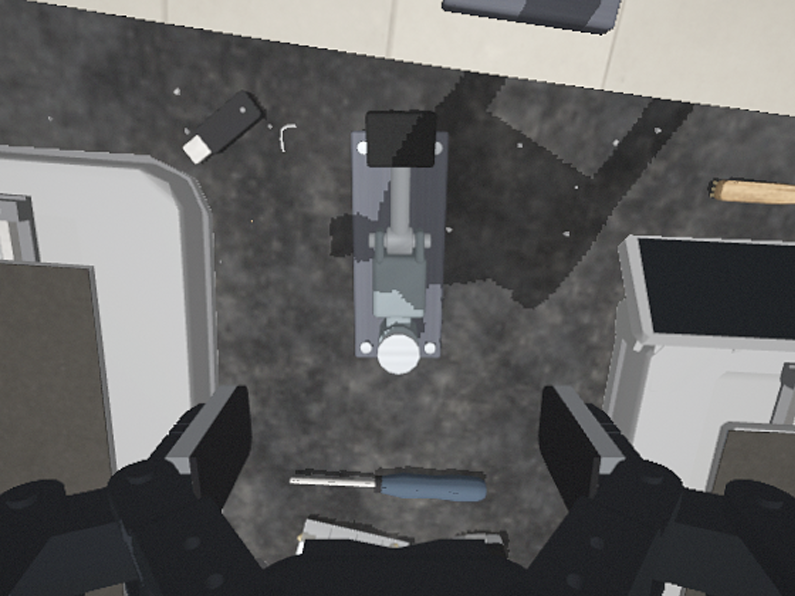

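The jack is seen clearly from above: saddle (399,354), block top about (400,287), pad (401,139). It is nearly aligned with the gripper.

Run:
```python
from h import *
f=load("w1");P=lambda u,v,z:onz(f,(u/1.42,v/1.42),z)
s=P(399,354,50);o=P(400,287,60);p=P(401,139,74)
yaw=lambda d:np.arctan2(d[1],d[0])
print(s,o,p,np.linalg.norm((s-o)[:2]),np.linalg.norm((s-p)[:2]),yaw(s-o),yaw(s-p), (yaw(P(362,347,8)-P(362,149,8))+yaw(P(430,349,8)-P(438,149,8)))/2)
m=(s+(p-s)*44/124)[:2];st=sense();y=st["tcp_rot"][2];d=m-st["eef_pos"][:2]
print(m,d@[np.cos(y),np.sin(y)],d@[np.sin(y),-np.cos(y)],y+np.pi)
```

```text
[ 578.51186972 -217.91784291   50.        ] [ 534.24882639 -223.65303247   60.        ] [ 457.00883462 -234.2070306    74.        ] 44.63305282156871 122.59006964425184 0.12885272791737695 0.13326940618939676 0.11904676253551225
[ 535.39788953 -223.69787725] -2.0930178622065476 2.1036545628906778 0.1376233844312611
```

>>> {"op": "step_arm", "data": {
  "motion": [
    {"claw": 85,"delta_pos": [-1.5,2,35],"turn": 0.007},
    {"claw": 85,"delta_pos": [0,0,35],"turn": 0},
    {"claw": 85,"delta_pos": [0,0,30],"turn": 0},
    {"claw": 85,"delta_pos": [0,0,15],"turn": 0},
    {"claw": 85,"delta_pos": [0,0,10],"turn": 0},
    {"claw": 85,"delta_pos": [0,0,0],"turn": 0}
  ]
}}

```text
clock: 2.98
eef_pos: [533.8, -221.8, 29.7]
tcp_rot: [3.14, -0.003, -3.008]
contact_force: [-1.1, 0.8, -0.9]
opening: 0.992
grasp_force: 0.0
```

>>> {"op": "step_arm", "data": {
  "force": 50,
  "motion": [
    {"claw": 20,"delta_pos": [0,0,0],"turn": 0},
    {"claw": 20,"delta_pos": [0,0,0],"turn": 0},
    {"claw": 20,"delta_pos": [0,0,0],"turn": 0},
    {"claw": 20,"delta_pos": [0,0,0],"turn": 0},
    {"claw": 20,"delta_pos": [0,0,0],"turn": 0},
    {"claw": 20,"delta_pos": [0,0,0],"turn": 0},
    {"claw": 20,"delta_pos": [0,0,0],"turn": 0},
    {"claw": 20,"delta_pos": [0,0,0],"turn": 0}
  ]
}}

```text
clock: 3.65
eef_pos: [536.5, -224.0, 33.0]
tcp_rot: [-3.14, 0.002, -3.01]
contact_force: [-1.1, 1.0, 8.6]
opening: 0.231
grasp_force: 4.1
```

Run:
```python
from h import *
a=snap("wrist","w2");save(a["img"],"w2",None,1.42)
s=sense();print(s)
```

```text
{'clock': 3.7, 'qpos': array([-3.98184758e-01,  4.98117803e-01,  1.85575689e+00,  7.51007386e-05,
        7.85244737e-01, -2.10103849e+00]), 'qvel': array([-0.00155191, -0.00027618, -0.00042027,  0.00095966, -0.00187175,
       -0.00106273]), 'joint_efforts': array([-1.37636787e-01, -5.64559293e+01, -2.27207422e+01, -5.74327342e-02,
       -2.67403359e-01,  5.78200881e-03]), 'eef_pos': array([ 536.50486321, -224.03490739,   32.99482467]), 'tcp_rot': array([-3.14038776e+00,  2.16052982e-03, -3.00958700e+00]), 'contact_force': array([ 0.07961281, -0.52122583,  7.25641895]), 'wrist_torque': array([0.09383237, 0.12970226, 0.0099701 ]), 'grasp_force': 4.073170855699573, 'opening': 0.2376183580392441}
```

View pics/w2.png

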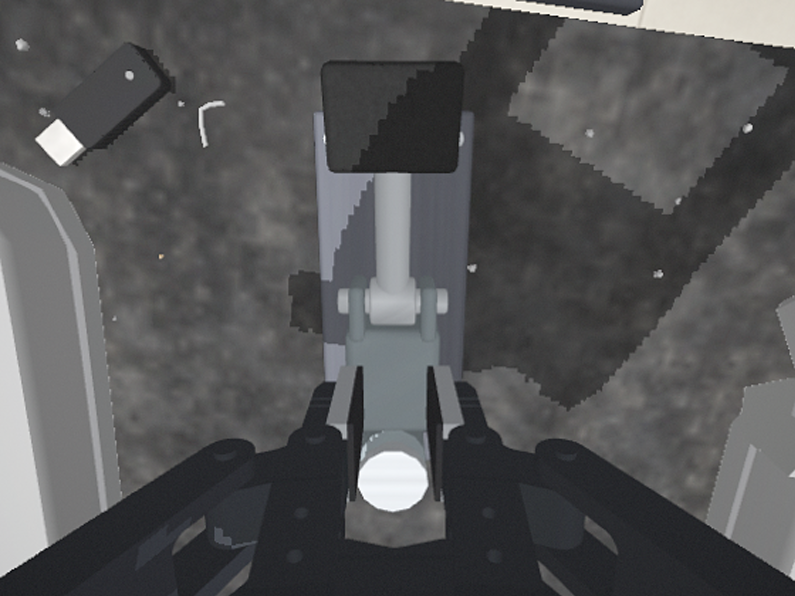

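The pads appear closed on either side of the block. I'll project the pad position to confirm, and squeeze harder.

>>> {"op": "step_arm", "data": {
  "force": 60,
  "motion": [
    {"claw": 0,"delta_pos": [0,0,0],"turn": 0},
    {"claw": 0,"delta_pos": [0,0,0],"turn": 0},
    {"claw": 0,"delta_pos": [0,0,0],"turn": 0},
    {"claw": 0,"delta_pos": [0,0,0],"turn": 0}
  ]
}}

```text
clock: 4.03
eef_pos: [536.5, -223.9, 32.9]
tcp_rot: [-3.141, 0.002, -3.01]
contact_force: [-1.0, 0.9, 7.7]
opening: -0.001
grasp_force: 3.8
```

Run:
```python
from h import *
f=load("w2");y=.132;c=np.array([np.cos(y),np.sin(y)]);o=np.array([536.5,-224])
for n,dx,z in(("blk front",18,60),("blk back",-18,60),("sad",44,50),("pad",-80,74),("tcp",0,33),("tip",0,25),("grasp",0,44)):
    print(n,proj(f,[*(o+dx*c),z])*1.42)
```

```text
blk front [[392.25275216 438.00247921]]
blk back [[392.13835205 335.63771972]]
sad [[392.47364801 485.42124322]]
pad [[391.52344919 118.75820183]]
tcp [[392.60826573 354.55469775]]
tip [[392.70840085 346.27603791]]
grasp [[392.45603274 367.13772861]]
```

Run:
```python
from h import *
a=snap("wrist","w3");b=snap("scene","s3")
x=cv2.resize(a["img"][200:,150:400],None,fx=1.6,fy=1.6)
y=cv2.resize(b["img"][180:290,320:430],None,fx=3.2,fy=3.2,interpolation=cv2.INTER_CUBIC)
save(np.hstack([x,y]),"c3")
print(sense()["eef_pos"])
```

```text
[ 536.47608635 -223.9332424    32.86586086]
```

View pics/c3.png

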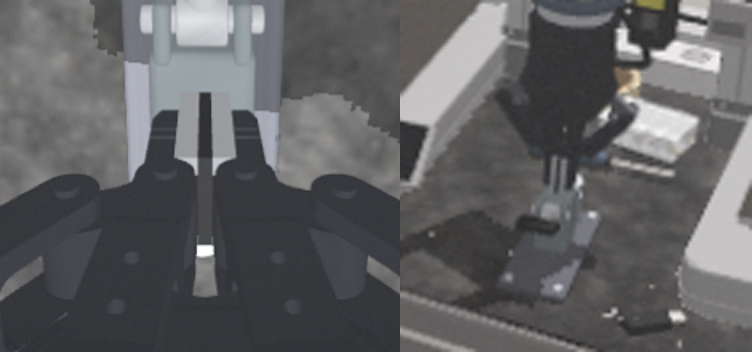

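Run:
```python
import rig; from h import *
print([n for n in dir(rig) if n[0]!='_'], getattr(rig,"tcp_to_tips",None))
# w1: open tips in tool frame; w1 taken at eef (533.6,-226.1,155.9)
f=load("w1");e=np.array([533.6,-226.1,155.9]);y=.1376
c=np.array([np.cos(y),np.sin(y),0]);l=np.array([-np.sin(y),np.cos(y),0])
for z in(-8,0,8,13,20,30,40): # height above TCP
    for s in(-1,1): print(z,[np.round(proj(f,e+a*c+s*42.7*l+[0,0,z])[0]*1.42) for a in(-11,11)])
f=load("w3");e=np.array([536.5,-223.9,32.9])
for z in(-8,0,8,20,27,35): print(z,[np.round(proj(f,e+a*c+[0,0,z])[0]*1.42) for a in(-11,11)])
```

```text
['MotionError', 'grab_frame', 'sense', 'sign_off', 'tcp_to_tips'] 8.0
-8 [array([284., 318.]), array([288., 371.])]
-8 [array([509., 318.]), array([505., 371.])]
0 [array([279., 326.]), array([283., 381.])]
0 [array([514., 325.]), array([510., 380.])]
8 [array([274., 333.]), array([278., 391.])]
8 [array([519., 333.]), array([515., 390.])]
13 [array([271., 339.]), array([275., 397.])]
13 [array([523., 338.]), array([518., 397.])]
20 [array([265., 347.]), array([270., 407.])]
20 [array([528., 346.]), array([523., 407.])]
30 [array([257., 359.]), array([263., 423.])]
30 [array([537., 359.]), array([531., 423.])]
40 [array([248., 373.]), array([254., 441.])]
40 [array([546., 373.]), array([540., 440.])]
-8 [array([393., 319.]), array([393., 372.])]
0 [array([392., 327.]), array([393., 382.])]
8 [array([392., 335.]), array([393., 392.])]
20 [array([392., 348.]), array([393., 408.])]
27 [array([392., 357.]), array([392., 419.])]
35 [array([392., 368.]), array([392., 433.])]
```

The fingertips are actually about 27 mm above the reported TCP when shut (about 40 mm when open), so they closed on top of the block. Next I'll go up, open, and descend using that measured offset.

>>> {"op": "step_arm", "data": {
  "force": 60,
  "motion": [
    {"claw": 0,"delta_pos": [0,0,-25],"turn": 0},
    {"claw": 85,"delta_pos": [0,0,0],"turn": 0},
    {"claw": 85,"delta_pos": [0,0,0],"turn": 0},
    {"claw": 85,"delta_pos": [0,0,0],"turn": 0},
    {"claw": 85,"delta_pos": [0,0,0],"turn": 0},
    {"claw": 85,"delta_pos": [0,0,0],"turn": 0},
    {"claw": 85,"delta_pos": [0,0,0],"turn": 0},
    {"claw": 85,"delta_pos": [0,0,0],"turn": 0}
  ]
}}

```text
clock: 4.8
eef_pos: [535.2, -223.4, 56.1]
tcp_rot: [3.141, -0.001, -3.009]
contact_force: [0.2, -0.2, 0.4]
opening: 0.976
grasp_force: 0.0
```

>>> {"op": "step_arm", "data": {
  "motion": [
    {"claw": 85,"delta_pos": [0,0,20],"turn": 0},
    {"claw": 85,"delta_pos": [0,0,20],"turn": 0},
    {"claw": 85,"delta_pos": [0,0,15],"turn": 0},
    {"claw": 85,"delta_pos": [0,0,5],"turn": 0},
    {"claw": 85,"delta_pos": [0,0,3],"turn": 0},
    {"claw": 85,"delta_pos": [0,0,0],"turn": 0}
  ]
}}

```text
clock: 5.3
eef_pos: [535.3, -223.5, -6.7]
tcp_rot: [3.141, -0.001, -3.009]
contact_force: [0.6, 0.1, 0.5]
opening: 0.995
grasp_force: 0.0
```

>>> {"op": "step_arm", "data": {
  "force": 60,
  "motion": [
    {"claw": 20,"delta_pos": [0,0,0],"turn": 0},
    {"claw": 20,"delta_pos": [0,0,0],"turn": 0},
    {"claw": 20,"delta_pos": [0,0,0],"turn": 0},
    {"claw": 20,"delta_pos": [0,0,0],"turn": 0},
    {"claw": 20,"delta_pos": [0,0,0],"turn": 0},
    {"claw": 20,"delta_pos": [0,0,0],"turn": 0},
    {"claw": 20,"delta_pos": [0,0,0],"turn": 0},
    {"claw": 20,"delta_pos": [0,0,0],"turn": 0}
  ]
}}

```text
clock: 5.97
eef_pos: [536.0, -223.9, -5.6]
tcp_rot: [-3.141, 0.001, -3.009]
contact_force: [-1.5, 0.2, 5.2]
opening: 0.342
grasp_force: 61.0
```

>>> {"op": "step_arm", "data": {
  "motion": [
    {"claw": 20,"delta_pos": [0,0,-15],"turn": 0},
    {"claw": 20,"delta_pos": [0,0,-35],"turn": 0},
    {"claw": 20,"delta_pos": [0,0,-40],"turn": 0},
    {"claw": 20,"delta_pos": [0,0,-25],"turn": 0},
    {"claw": 20,"delta_pos": [20,34,0],"turn": 0},
    {"claw": 20,"delta_pos": [20,34,0],"turn": 0},
    {"claw": 20,"delta_pos": [20,34,0],"turn": 0},
    {"claw": 20,"delta_pos": [20,34,0],"turn": 0}
  ]
}}

```text
clock: 6.63
eef_pos: [435.7, -98.0, 107.9]
tcp_rot: [3.141, -0.002, -3.01]
contact_force: [0.6, 1.6, -6.7]
opening: 0.341
grasp_force: 62.4
```

Run:
```python
from h import *
f=load("w1");e0=np.array([533.6,-226.1,155.9]);y0=-3.004
def pose(e,y): # tool->world
    return np.array([[np.cos(y),np.sin(y),0],[np.sin(y),-np.cos(y),0],[0,0,-1]]),np.array(e)
R0,_=pose(e0,y0)
R=np.array(f["R"]);t=np.array(f["t"])
Rct=R@R0; tct=R@e0+t
for z in(110,160,200):
  for ex,ey in((440,200),(440,240),(440,280),(480,200),(480,240)):
    Re,e=pose((ex,ey,z),-3.009)
    g=dict(f);g["R"]=Rct@Re.T;g["t"]=tct-g["R"]@e
    print(z,ex,ey,proj(g,[594,342,81])[0]*1.42,proj(g,[645,300,73])[0]*1.42,proj(g,[585,457,73])[0]*1.42)
```

```text
110 440 200 [628.70986951 638.27506085] [524.96958117 686.15011034] [841.72616351 638.07286856]
110 440 240 [552.46514357 629.24752545] [454.26485723 678.44831779] [766.29263946 628.18487687]
110 440 280 [476.01368859 620.59188531] [383.06734764 671.11064694] [691.35511618 618.66124872]
110 480 200 [649.37246303 576.44978663] [539.76583846 630.62623115] [871.54831267 577.92904018]
110 480 240 [569.83615952 566.83245608] [466.360036   622.38068272] [792.65013236 567.58493782]
160 440 200 [591.06892552 560.30521003] [505.28367278 605.80567987] [770.47711736 561.0386987 ]
160 440 240 [527.09303666 552.72509362] [445.22156096 599.11774511] [707.36918569 553.00597669]
160 440 280 [462.89656725 545.33800044] [384.77285949 592.62961773] [644.48555626 545.17326173]
160 480 200 [607.08779072 506.10771941] [517.22261739 556.48351257] [792.95096197 508.10734144]
160 480 240 [540.77946639 498.09516801] [455.18294242 549.38807822] [727.44372383 499.74396529]
200 440 200 [568.79538253 514.06228622] [493.41372998 557.26241947] [728.28321522 515.28300984]
200 440 240 [512.06625842 507.30982977] [439.7691838  551.19477532] [672.3887621  508.25535548]
200 440 280 [455.12666483 500.67492525] [385.80037717 545.25463456] [616.60632932 501.35526134]
200 480 200 [582.29601675 464.76952379] [503.73073167 512.02129892] [746.87373726 467.03858116]
200 480 240 [523.72363471 457.66489028] [448.49325278 505.61877523] [689.10594568 459.74013856]
```

>>> {"op": "step_arm", "data": {
  "motion": [
    {"claw": 20,"delta_pos": [-13,30,-13],"turn": 0},
    {"claw": 20,"delta_pos": [-13,30,-13],"turn": 0},
    {"claw": 20,"delta_pos": [-13,30,-13],"turn": 0},
    {"claw": 20,"delta_pos": [-13,30,-13],"turn": 0},
    {"claw": 20,"delta_pos": [-13,30,-13],"turn": 0},
    {"claw": 20,"delta_pos": [-13,30,-13],"turn": 0},
    {"claw": 20,"delta_pos": [-13,28,-13],"turn": 0},
    {"claw": 20,"delta_pos": [0,0,0],"turn": 0}
  ]
}}

```text
clock: 7.3
eef_pos: [503.6, 123.9, 201.8]
tcp_rot: [3.139, 0.005, -3.007]
contact_force: [2.2, 0.9, -6.6]
opening: 0.345
grasp_force: 63.4
```

>>> {"op": "step_arm", "data": {
  "motion": [
    {"claw": 20,"delta_pos": [0,0,0],"turn": 0},
    {"claw": 20,"delta_pos": [0,0,0],"turn": 0}
  ]
}}

```text
clock: 7.47
eef_pos: [499.7, 118.6, 198.6]
tcp_rot: [-3.141, -0.002, -3.008]
contact_force: [-0.8, -0.6, -7.3]
opening: 0.344
grasp_force: 63.4
```

Run:
```python
from h import *
a=snap("wrist","w4");save(a["img"],"w4",None,1.42)
s=sense();print(s["eef_pos"],s["tcp_rot"])
print(proj(a,[[594,342,81],[645,300,73],[585,457,73]])*1.42)
```

```text
[499.58921306 118.14910533 198.48038708] [-3.14104651e+00 -2.65869134e-03 -3.00941791e+00]
[[709.42630519 457.47299785]
 [621.26322059 505.49771308]
 [876.91258921 460.98449621]]
```

View pics/w4.png

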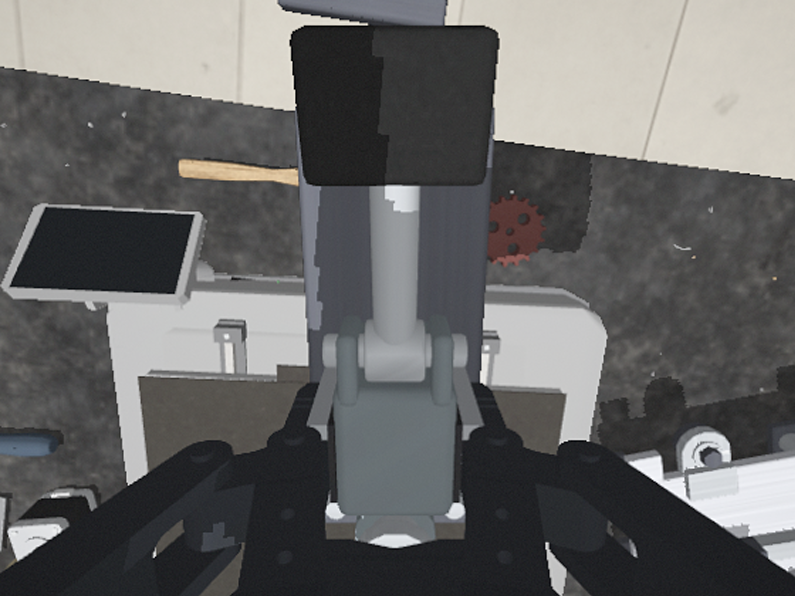

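The bolt is at (710,455), 2–3 px from the prediction. The jack hangs straight, with its block top at rows 387–515, cols 337–455.

Run:
```python
from h import *
f=load("w4");P=lambda u,v,z:onz(f,(u/1.42,v/1.42),z)
l=P(710,456,81);e=np.array([499.6,118.2]);y=-3.0094
tx=np.array([np.cos(y),np.sin(y)]);ty=np.array([np.sin(y),-np.cos(y)])
zb=198.5+5.6
for n,p in(("blk",P(396,451,zb+60)),("pad",P(394,105,zb+74)),("padback",P(394,26,zb+76)),("padfront",P(394,185,zb+72))):
    d=p[:2]-e;print(n,d@tx,d@ty)
u=np.array([np.cos(.363),np.sin(.363)]);print(l,l[:2]-44*u)
```

```text
blk 2.6793599826056482 1.5167687830037992
pad 79.7335167371256 0.9819046109030142
padback 91.16818712761446 0.974502392470018
padfront 66.38275051114269 0.9911555533319292
[592.86468236 342.02694922  81.        ] [551.73190756 326.40341451]
```

>>> {"op": "step_arm", "data": {
  "motion": [
    {"claw": 20,"delta_pos": [0,0,0],"turn": -0.115},
    {"claw": 20,"delta_pos": [0,0,0],"turn": -0.115},
    {"claw": 20,"delta_pos": [-11.7,35.2,0],"turn": 0},
    {"claw": 20,"delta_pos": [-11.7,35.2,0],"turn": 0},
    {"claw": 20,"delta_pos": [-11.7,35.2,0],"turn": 0},
    {"claw": 20,"delta_pos": [-11.7,35.2,0],"turn": 0},
    {"claw": 20,"delta_pos": [-11.7,35.2,0],"turn": 0},
    {"claw": 20,"delta_pos": [0,0,20],"turn": 0}
  ]
}}

```text
clock: 8.18
eef_pos: [495.4, 310.5, 182.3]
tcp_rot: [3.137, 0.007, -2.779]
contact_force: [3.3, 0.3, -7.1]
opening: 0.34
grasp_force: 64.9
```

>>> {"op": "step_arm", "data": {
  "motion": [
    {"claw": 20,"delta_pos": [0,0,35],"turn": 0},
    {"claw": 20,"delta_pos": [0,0,35],"turn": 0},
    {"claw": 20,"delta_pos": [0,0,35],"turn": 0},
    {"claw": 20,"delta_pos": [0,0,30],"turn": 0},
    {"claw": 20,"delta_pos": [0,0,20],"turn": 0},
    {"claw": 20,"delta_pos": [0,0,0],"turn": 0},
    {"claw": 20,"delta_pos": [0,0,0],"turn": 0},
    {"claw": 20,"delta_pos": [0,0,0],"turn": 0}
  ]
}}

```text
clock: 8.85
eef_pos: [494.2, 304.0, 25.6]
tcp_rot: [3.141, 0.001, -2.78]
contact_force: [0.0, 0.4, -7.9]
opening: 0.346
grasp_force: 64.5
```

>>> {"op": "step_arm", "data": {
  "motion": [
    {"claw": 20,"delta_pos": [0,0,15],"turn": 0},
    {"claw": 20,"delta_pos": [0,0,10],"turn": 0},
    {"claw": 20,"delta_pos": [0,0,4],"turn": 0},
    {"claw": 20,"delta_pos": [0,0,0],"turn": 0},
    {"claw": 20,"delta_pos": [0,0,0],"turn": 0},
    {"claw": 20,"delta_pos": [0,0,0],"turn": 0}
  ]
}}

```text
clock: 9.35
eef_pos: [493.8, 304.5, -3.7]
tcp_rot: [3.141, 0.001, -2.779]
contact_force: [0.6, 0.0, -6.5]
opening: 0.342
grasp_force: 64.6
```

Not touching the table yet (weight still −6.5 N). I'll move the last 63 mm in.

>>> {"op": "step_arm", "data": {
  "motion": [
    {"claw": 20,"delta_pos": [-10,0,0],"turn": 0},
    {"claw": 20,"delta_pos": [-12,0,0],"turn": 0},
    {"claw": 20,"delta_pos": [-12,0,0],"turn": 0},
    {"claw": 20,"delta_pos": [-12,0,0],"turn": 0},
    {"claw": 20,"delta_pos": [-10,0,0],"turn": 0},
    {"claw": 20,"delta_pos": [-7,0,0],"turn": 0},
    {"claw": 20,"delta_pos": [0,0,0],"turn": 0},
    {"claw": 20,"delta_pos": [0,0,0],"turn": 0}
  ]
}}

```text
clock: 10.02
eef_pos: [552.2, 326.5, -4.5]
tcp_rot: [-3.142, -0.0, -2.78]
contact_force: [-1.1, -0.1, -7.0]
opening: 0.344
grasp_force: 64.8
```

Run:
```python
from h import *
a=snap("scene","s5");b=snap("top","t5");w=snap("wrist","w5")
p=proj(a,[593,342,60])[0];q=proj(b,[570,335,60])[0];print(p,q)
c=lambda i,p,r,s:cv2.resize(i[int(p[1])-r:int(p[1])+r,int(p[0])-r:int(p[0])+r],(s,s),interpolation=cv2.INTER_CUBIC)
save(np.hstack([c(a["img"],p,50,400),c(b["img"],q,40,400)]),"c5")
```

```text
[220.19027075 189.67040835] [200.57794789 219.25924485]
```

View pics/c5.png

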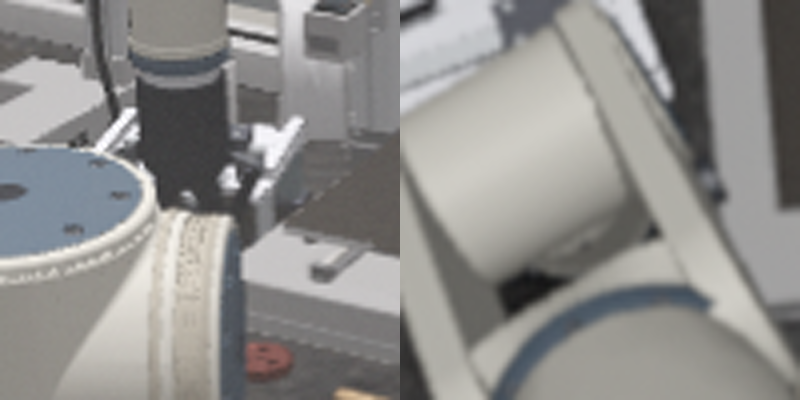

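>>> {"op": "step_arm", "data": {
  "motion": [
    {"claw": 20,"delta_pos": [0,0,2],"turn": 0},
    {"claw": 20,"delta_pos": [0,0,0],"turn": 0},
    {"claw": 20,"delta_pos": [0,0,0],"turn": 0},
    {"claw": 60,"delta_pos": [0,0,0],"turn": 0},
    {"claw": 60,"delta_pos": [0,0,0],"turn": 0},
    {"claw": 60,"delta_pos": [0,0,0],"turn": 0},
    {"claw": 60,"delta_pos": [0,0,0],"turn": 0},
    {"claw": 60,"delta_pos": [0,0,0],"turn": 0}
  ]
}}

```text
clock: 10.83
eef_pos: [552.5, 326.7, -6.3]
tcp_rot: [3.142, 0.001, -2.779]
contact_force: [-0.3, 0.4, 1.3]
opening: 0.706
grasp_force: 0.0
```

>>> {"op": "step_arm", "data": {
  "motion": [
    {"claw": 60,"delta_pos": [0,0,-15],"turn": 0},
    {"claw": 60,"delta_pos": [0,0,-30],"turn": 0},
    {"claw": 60,"delta_pos": [0,0,-40],"turn": 0},
    {"claw": 60,"delta_pos": [0,0,-40],"turn": 0},
    {"claw": 60,"delta_pos": [15,0,-35],"turn": 0},
    {"claw": 0,"delta_pos": [30,0,0],"turn": 0},
    {"claw": 0,"delta_pos": [0,0,0],"turn": 0},
    {"claw": 0,"delta_pos": [0,0,0],"turn": 0}
  ]
}}

```text
clock: 11.5
eef_pos: [509.4, 310.3, 154.2]
tcp_rot: [3.141, 0.001, -2.779]
contact_force: [1.2, -0.1, -0.0]
opening: 0.278
grasp_force: 0.0
```

Run:
```python
from h import *
w=snap("wrist","w6");save(w["img"],"w6",None,1.42)
s=sense();print(s["eef_pos"],s["tcp_rot"])
print(proj(w,[[593,342,81],[593,342,50],[551.5,326.5,60],[477,298,74]])*1.42)
```

```text
[510.16132143 310.63472982 153.69167257] [ 3.14153923e+00  5.38766021e-04 -2.77918325e+00]
[[393.59616095 449.30256539]
 [393.68150271 420.32643805]
 [394.02906054 361.56115909]
 [393.55721091 227.79374943]]
```

View pics/w6.png

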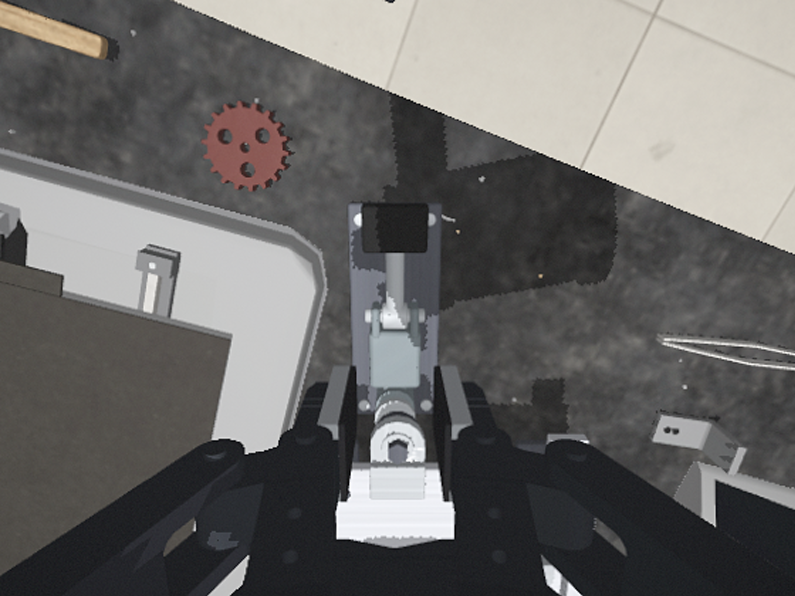

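The jack stands under the tab: bolt at (398,449), block (395,360), pad (395,228), all within about 2 mm of the predictions. Next I'll shut the fingers and go over the handle pad.

>>> {"op": "step_arm", "data": {
  "motion": [
    {"claw": 0,"delta_pos": [18,0,0],"turn": 0},
    {"claw": 0,"delta_pos": [17.5,0,0],"turn": 0},
    {"claw": 0,"delta_pos": [0,0,30],"turn": 0},
    {"claw": 0,"delta_pos": [0,0,30],"turn": 0},
    {"claw": 0,"delta_pos": [0,0,25],"turn": 0},
    {"claw": 0,"delta_pos": [0,0,10],"turn": 0},
    {"claw": 0,"delta_pos": [0,0,0],"turn": 0},
    {"claw": 0,"delta_pos": [0,0,0],"turn": 0}
  ]
}}

```text
clock: 12.22
eef_pos: [477.3, 298.1, 58.3]
tcp_rot: [-3.141, -0.001, -2.78]
contact_force: [0.7, -0.2, -0.2]
opening: 0.003
grasp_force: 0.0
```

>>> {"op": "step_arm", "data": {
  "motion": [
    {"claw": 0,"delta_pos": [0,0,5],"turn": 0},
    {"claw": 0,"delta_pos": [0,0,5],"turn": 0},
    {"claw": 0,"delta_pos": [0,0,5],"turn": 0},
    {"claw": 0,"delta_pos": [0,0,5],"turn": 0},
    {"claw": 0,"delta_pos": [0,0,5],"turn": 0},
    {"claw": 0,"delta_pos": [0,0,0],"turn": 0},
    {"claw": 0,"delta_pos": [0,0,0],"turn": 0}
  ]
}}

```text
clock: 12.8
eef_pos: [476.3, 297.9, 33.6]
tcp_rot: [3.142, -0.001, -2.779]
contact_force: [-4.2, -0.9, 7.9]
opening: -0.001
grasp_force: 3.8
```

>>> {"op": "step_arm", "data": {
  "motion": [
    {"claw": 0,"delta_pos": [0,0,4],"turn": 0},
    {"claw": 0,"delta_pos": [0,0,4],"turn": 0},
    {"claw": 0,"delta_pos": [0,0,4],"turn": 0},
    {"claw": 0,"delta_pos": [0,0,2],"turn": 0},
    {"claw": 0,"delta_pos": [0,0,0],"turn": 0},
    {"claw": 0,"delta_pos": [0,0,0],"turn": 0}
  ]
}}

```text
clock: 13.3
eef_pos: [476.6, 298.0, 20.6]
tcp_rot: [3.141, -0.0, -2.779]
contact_force: [-6.0, -2.2, 16.0]
opening: -0.001
grasp_force: 8.4
```

>>> {"op": "step_arm", "data": {
  "motion": [
    {"claw": 0,"delta_pos": [0,0,2],"turn": 0},
    {"claw": 0,"delta_pos": [0,0,2],"turn": 0},
    {"claw": 0,"delta_pos": [0,0,0],"turn": 0},
    {"claw": 0,"delta_pos": [0,0,0],"turn": 0}
  ]
}}

```text
clock: 13.63
eef_pos: [476.8, 298.2, 19.3]
tcp_rot: [3.141, 0.0, -2.779]
contact_force: [-15.7, -7.7, 50.3]
opening: 0.002
grasp_force: 26.1
```

Run:
```python
from h import *
w=snap("wrist","w7");s=sense();print(s["eef_pos"],s["contact_force"])
a=load("w6")
save(cv2.resize(w["img"],(798,598)),"w7")
```

```text
[476.87266983 298.20583494  19.28257617] [-14.72148139  -7.2626249   49.13100226]
```

It's at the hard stop (50 N). Now I'll let the handle up fully and go back to the earlier viewpoint to check whether the jack slid.

>>> {"op": "step_arm", "data": {
  "motion": [
    {"claw": 0,"delta_pos": [0,0,-6],"turn": 0},
    {"claw": 0,"delta_pos": [0,0,-10],"turn": 0},
    {"claw": 0,"delta_pos": [0,0,-15],"turn": 0},
    {"claw": 0,"delta_pos": [0,0,-35],"turn": 0},
    {"claw": 0,"delta_pos": [-18,0,-38],"turn": 0},
    {"claw": 0,"delta_pos": [-17.5,0,-33],"turn": 0},
    {"claw": 60,"delta_pos": [0,0,0],"turn": 0},
    {"claw": 60,"delta_pos": [0,0,0],"turn": 0}
  ]
}}

```text
clock: 14.35
eef_pos: [512.1, 311.6, 154.4]
tcp_rot: [3.141, 0.005, -2.78]
contact_force: [-0.7, 0.2, -0.9]
opening: 0.274
grasp_force: 0.0
```

Run:
```python
from h import *
a=load("w6");w=snap("wrist","w8");s=sense();print(s["eef_pos"],s["tcp_rot"])
g=lambda f:cv2.cvtColor(f["img"],cv2.COLOR_RGB2GRAY)
for n,(x0,y0,x1,y1),X in(("block/pin",(255,210,300,260),[540,322,60]),("pad",(248,135,310,180),[477,298,74]),("gear",(138,68,208,136),[480,180,10])):
    r=cv2.matchTemplate(g(w),g(a)[y0:y1,x0:x1],cv2.TM_CCOEFF_NORMED);m=cv2.minMaxLoc(r)
    print(n,np.array(m[3])-(x0,y0),m[1],"expected",proj(w,X)[0]-proj(a,X)[0])
save(w["img"],"w8",(150,120,410,400),2.1)
```

```text
[510.19236133 310.56499197 152.41993744] [ 3.14143549e+00  1.01914477e-03 -2.77955189e+00]
block/pin [-1 -4] 0.9598064422607422 expected [-0.38708627 -4.04756363]
pad [ 0 -4] 0.9564085006713867 expected [-0.47552216 -4.64645032]
gear [-1 -4] 0.9520061016082764 expected [-1.06270548 -4.38643498]
```

View pics/w8.png

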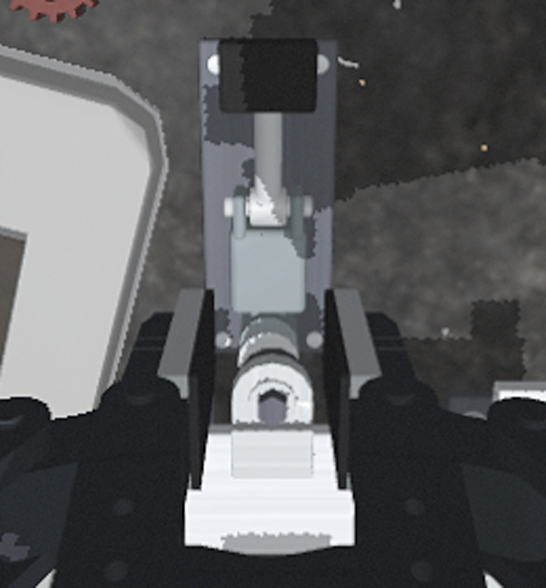

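The jack hasn't moved: all shifts match the expected camera shift, the handle is up and the saddle is under the tab. Now the second press.

>>> {"op": "step_arm", "data": {
  "motion": [
    {"claw": 0,"delta_pos": [18,0,0],"turn": 0},
    {"claw": 0,"delta_pos": [17.5,0,0],"turn": 0},
    {"claw": 0,"delta_pos": [0,0,30],"turn": 0},
    {"claw": 0,"delta_pos": [0,0,30],"turn": 0},
    {"claw": 0,"delta_pos": [0,0,25],"turn": 0},
    {"claw": 0,"delta_pos": [0,0,9],"turn": 0},
    {"claw": 0,"delta_pos": [0,0,0],"turn": 0},
    {"claw": 0,"delta_pos": [0,0,0],"turn": 0}
  ]
}}

```text
clock: 15.07
eef_pos: [476.1, 297.6, 57.6]
tcp_rot: [-3.141, -0.002, -2.779]
contact_force: [-0.1, 1.0, 0.5]
opening: -0.004
grasp_force: 0.0
```

>>> {"op": "step_arm", "data": {
  "motion": [
    {"claw": 0,"delta_pos": [0,0,5],"turn": 0},
    {"claw": 0,"delta_pos": [0,0,5],"turn": 0},
    {"claw": 0,"delta_pos": [0,0,5],"turn": 0},
    {"claw": 0,"delta_pos": [0,0,5],"turn": 0},
    {"claw": 0,"delta_pos": [0,0,5],"turn": 0},
    {"claw": 0,"delta_pos": [0,0,5],"turn": 0},
    {"claw": 0,"delta_pos": [0,0,0],"turn": 0},
    {"claw": 0,"delta_pos": [0,0,0],"turn": 0}
  ]
}}

```text
clock: 15.73
eef_pos: [475.9, 297.7, 28.3]
tcp_rot: [-3.142, -0.002, -2.78]
contact_force: [-6.3, -1.5, 8.9]
opening: 0.005
grasp_force: 5.2
```

>>> {"op": "step_arm", "data": {
  "motion": [
    {"claw": 0,"delta_pos": [0,0,4],"turn": 0},
    {"claw": 0,"delta_pos": [0,0,4],"turn": 0},
    {"claw": 0,"delta_pos": [0,0,2],"turn": 0},
    {"claw": 0,"delta_pos": [0,0,1],"turn": 0},
    {"claw": 0,"delta_pos": [0,0,0],"turn": 0},
    {"claw": 0,"delta_pos": [0,0,0],"turn": 0},
    {"claw": 0,"delta_pos": [0,0,0],"turn": 0},
    {"claw": 0,"delta_pos": [0,0,0],"turn": 0}
  ]
}}

```text
clock: 16.4
eef_pos: [476.4, 298.0, 19.7]
tcp_rot: [3.141, -0.0, -2.779]
contact_force: [-11.8, -5.4, 34.2]
opening: -0.001
grasp_force: 18.5
```

The handle is firmly at the stop with a steady 34 N. I'll hand in.

```bash
python3 -c "
from rig import *
print(sign_off())"
```

```text
the job is handed in; nothing more can be done
None
```

The job is handed in: the jack stands under the lift tab, about 2 mm off-centre in the wrist pictures. I pumped the handle once and am holding it down on the second stroke at its stop with about 34 N; I did not measure the bed's height, and `sign_off()` returned no verdict.

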